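# Send two dried utensils from the drying rack into the holder

### The arm

A 6-joint arm with a two-finger parallel gripper is mounted at the origin on the work surface. World frame = base frame: x ahead of the robot, y to its left, z up, the work surface at z = 0. Lengths are in m, angles in rad, forces in N, time in s.
With the tool pointing down it reaches from about 0.275 to 0.75 m from the base axis. Payload 10.2 kg.
Tool frame: the origin (TCP) lies midway between the tips of the shut fingers; the grasp point (between the pads) lies 19 mm behind it (env.hold_point_z is the distance from the TCP to the grasp point, in m); x points along the fingers, z is the direction in which the jaws open and shut, and the axes are right-handed (so a half turn about x gives the same grasp; the last joint's range is limited). The gripper opens to 85 mm and grips with 20 to 120 N. Pads are 22 mm wide; open, the fingers measure 114 mm over their backs; the gripper's body (76 mm by 85 mm) begins 54 mm behind the grasp point. The pads swing forward as they close: fully open they stand 13 mm farther back than shut.
Start: joints at [1.003, 0.313, 1.498, -0, 1.331, -0.223], TCP at [0.177, 0.494, 0.203] pointing down, gripper open.
Joint ranges: [-2.94, 2.94], [-0.97, 2.17], [0.19, 2.56], [-1.23, 4.37], [0.02, 3.11], [-2.88, 2.88]. Speed limits (rad/s): [2.39, 2.39, 3.01, 3.14, 3.14, 3.14].

### API

Orientations are given as a unit quaternion [x, y, z, w].
In Python, from bench import env, kinematics, monitor, eyes, job gives the robot as it stands. The module is installed in compiled form; this text tells all that it offers. Calls block until the motion is done:
- env.reach(position, orientation): joint-space move of the TCP to a pose.
- env.movel(position, velocity=0.15, frame=None, guard=None): straight line of the TCP; frame=None keeps the orientation; velocity is the mean speed in m/s. With guard (N) it stops when the force on the tool has changed by that much, and returns True; else False.
- env.set_joints(angles): joint-space move.
- env.release() and env.close_gripper(effort=None): open the fingers fully, or close them until they stop; effort is the grip in N (None keeps the last).
- env.hold(seconds).
- kinematics.ik(position, orientation): joint angles nearest the present ones, or None.
- monitor.sense(): the state.
- eyes.grab_frame(name): name is "scene" or "top" or "wrist"; returns a dict with "frame" (384x512x3 uint8, red, green, blue), "mtx" (3x3 intrinsics, pixels), "view" (4x4, takes a point from world to camera coordinates). Camera axes: x right, y down, z forward; pixel columns grow to the right and rows downward; lengths in m; the calibration is good to about 2 mm. A picture is of the moment at which its call begins. There is no depth.
A pose or a line that the arm cannot do raises env.MotionError and nothing moves.
- job.hand_in(): hands the job in, once; it reports no verdict.
The state is a dict: "clock": time; "joints": joint angles; "qvel": joint speeds; "joint_efforts": joint torques, N m; "position": TCP position; "ee_rot": TCP orientation; "contact_force": force on the tool from outside, world axes, zero at the start; "ft_torque": the same for the moment, N m; "finger_gap": opening from 0.0 (shut) to 1.0 (fully open).
Only numpy, scipy, OpenCV 4.12 (cv2) and the standard library are available. Lean on these libraries where they do the work, as an engineer would, in place of code of your own. Each camera call takes 0.05 s, during which the arm holds its last target.

### The job

On the drying rack, throw the gate lever from the red notch to the green notch so that the yellow bar swings clear. Then, without lifting them off the rack, slide first the wooden stirrer and then the steel scoop along their lanes over the edge, so that each tips and drops handle-end down into the holder below. Finally throw the lever back into the red notch; leave the orange spatula lying in its lane and do not disturb the jebena, the cups, the jug or the tamper.

Things in the scene. Friction and masses are not known exactly. Their poses are not given: they have to be found in the camera images.
- rack: Fixed metal drying rack. Origin: at counter level, under the middle of the edge where the lanes end; x runs along the lanes to the holder, y left, z up. Lane floor at z = 178 mm, x = -190 to 0. Three lanes centred at y = -44, 0, 44 mm, 25 mm wide inside, dividers 8 mm high and 19 mm wide. Grey lever plate left of them (y = 72 to 184, x = -102 to 12), its top level with the lane floor.
- holder_mouth (a point): Centre of the holder's mouth: rack x = 51, y = 0, z = 103 mm. From the lane edge a 70 degree slope, with the same dividers, leads down to it. Holder: three cells below the lanes, each x = 24 to 78 mm and at least 38 mm wide in y, inner floor at z = 8 mm, front wall of clear plastic. Slope dividers are 14 mm high.
- gate (a joint): Gate angle, 0 to 1.7 rad, vertical pivot; stays where left (about 2 N at the grip). 0: lever in the red notch, the yellow bar (8 mm thick, 11 mm above the lane floor) lies across all lanes 8 mm before the edge. 1.3: lever in the green notch, bar clear. Grows counter-clockwise from above: the bar swings away from the robot, the grip towards it. Notch marks are at the plate's rim.
- lever_grip (a point): Point on the axis of the lever's upright black grip (16 mm diameter, from 8 to 54 mm above the lane floor), 36 mm above the lane floor, 60 mm from the pivot. Seen from the pivot it lies 0.2 rad + the gate angle counter-clockwise from the rack's +y direction.
- gate_hinge (a point): Point on the gate's vertical pivot axis, at rack x = -8, y = 95 mm, z = 189 mm.
- stirrer: Wooden stirrer: pale flat handle 22 mm wide and 10 mm thick, a square darker head 22 mm wide and 20 mm high at its rear end; 40 g, balances 9 mm behind the middle (tips by itself once that is past the edge and nothing holds its rear down); 140 mm long, lies along its lane. Origin: mid-length, on its underside; x points to the handle end (nose, +70 mm, towards the bar), z up.
- stirrer_nose (a point): Middle of the stirrer's handle end (the end that goes down).
- scoop: Steel scoop: flat steel handle 22 mm wide and 9 mm thick, a square bowl 22 mm wide and 22 mm high at its rear end; 70 g, balances at the middle within 3 mm (tips by itself once that is past the edge and nothing holds its rear down); 140 mm long, lies along its lane. Origin: mid-length, on its underside; x points to the handle end (nose, +70 mm, towards the bar), z up.
- scoop_nose (a point): Middle of the scoop's handle end (the end that goes down).
- spatula: Spatula, stays on the rack: dark wooden handle 22 mm wide and 10 mm thick, flat orange silicone blade 22 mm wide and 10 mm thick, 50 mm long, at its rear end; 140 mm long, lies along its lane. Origin: mid-length, on its underside; x points to the handle end (nose, +70 mm, towards the bar), z up.
- jebena: Orange ceramic jebena (coffee pot), 130 mm across with spout and handle, 217 mm high, right of the rack. Origin: centre of its underside.
- cup_a: Glass cup, 68 mm across, 80 mm high. Origin: centre of its underside.
- cup_b: Second glass cup, the same size. Origin: centre of its underside.
- jug: Steel milk jug with handle, 80 mm across, 95 mm high, left of the rack. Origin: centre of its underside.
- tamper: Dark steel tamper standing on its foot, 56 mm across, 90 mm high, left of the rack. Origin: centre of its underside.
There are look-alikes about, which are no part of the job. There is more than one size of the stirrer; the one meant has the size given above. Several things have the shape of the scoop; the one meant has the colours described above.

How it is judged:
On the way, in this order (a step that is already met when the one before it is completed fails the run):
1. the lever stands in the green notch (gate 1.3 rad, within 0.12) (value of joint gate between 1.18 and 1.42 rad), for 0.2 s.
2. the wooden stirrer stands handle-end down in the holder (x of stirrer_nose in the frame of rack between 0.02 and 0.082 m and y of stirrer_nose in the frame of rack between -0.07 and 0.07 m and z of stirrer_nose in the frame of rack below 0.04 m and angle between the x axis of stirrer and the z axis of rack, either way round below 0.6 rad), for 0.2 s.
3. the steel scoop stands handle-end down in the holder (x of scoop_nose in the frame of rack between 0.02 and 0.082 m and y of scoop_nose in the frame of rack between -0.07 and 0.07 m and z of scoop_nose in the frame of rack below 0.04 m and angle between the x axis of scoop and the z axis of rack, either way round below 0.6 rad), for 0.2 s.
4. the lever is back in the red notch (gate below 0.12 rad) (value of joint gate below 0.12 rad), for 0.2 s.
At the end, for the whole second after the job is handed in: Stirrer and scoop rest in the holder, handle end within 40 mm of counter level (the cell floor is at 8 mm) and within 0.6 rad of upright; the lever is in the red notch (gate below 0.12 rad); the spatula lies within 20 mm of where it started (all of step 2 and all of step 3 and linear speed of each of stirrer, scoop below 0.02 m/s and value of joint gate below 0.12 rad and distance of spatula from where it was at the start of the episode below 0.02 m); the robot touches nothing.
It fails at once if the stirrer or the scoop is lifted off the rack (its middle more than 40 mm above the lane floor) (height (world z) of any of stirrer, scoop above 0.218 m).
It fails at once if the spatula is moved more than 20 mm (distance of spatula from where it was at the start of the episode above 0.02 m).
It fails at once if the jebena, a cup, the jug or the tamper is moved more than 30 mm or tipped (distance of any of jebena, cup_a, cup_b, jug, tamper from where it was at the start of the episode above 0.03 m or angle between any of jebena, cup_a, cup_b, jug, tamper's own z axis and vertical above 0.3 rad).
It also fails if it takes over 72 s, if anything falls off the work surface, if the arm or the gripper's body presses on something with over 40 N, if the wrist force passes 120 N, or if a joint passes its speed limit or range.

## Working session

There is one attempt and no reset: what is moved stays moved. The work goes in short steps, each a Python script; the robot and the scene stay as the last script left them, time stands still between calls to the robot, and variables do not carry over. Pictures are saved under pics/ and viewed, and the job is handed in when it is done.

```bash
mkdir -p pics; ls
python3 - <<'E'
from bench import env,monitor,eyes
import cv2
for n in ["scene","top","wrist"]:
    d=eyes.grab_frame(n)
    f=cv2.cvtColor(d["frame"],cv2.COLOR_RGB2BGR)
    cv2.imwrite(f"pics/{n}0.png",cv2.resize(f,(800,600),interpolation=cv2.INTER_CUBIC))
    print(n,d["mtx"].round(1).tolist(),d["view"].round(4).tolist())
s=monitor.sense(); print(s["clock"],s["position"],s["ee_rot"],s["finger_gap"],env.hold_point_z)
E
```

```text
pics
scene [[481.1, 0.0, 252.1], [0.0, 481.1, 191.9], [0.0, 0.0, 1.0]] [[-0.5084, 0.861, 0.0172, 0.2798], [0.4832, 0.3017, -0.8219, -0.1229], [-0.7128, -0.4095, -0.5694, 1.8336], [0.0, 0.0, 0.0, 1.0]]
top [[475.2, 0.0, 255.7], [0.0, 475.2, 193.2], [0.0, 0.0, 1.0]] [[-0.0295, -0.9995, -0.0083, 0.0008], [-0.9837, 0.0305, -0.1771, 0.5368], [0.1772, 0.003, -0.9842, 1.3296], [0.0, 0.0, 0.0, 1.0]]
wrist [[289.4, 0.0, 255.1], [0.0, 289.4, 190.2], [0.0, 0.0, 1.0]] [[0.3379, 0.9412, -0.0012, -0.525], [0.9003, -0.3228, 0.2921, -0.0389], [0.2745, -0.0998, -0.9564, 0.3797], [0.0, 0.0, 0.0, 1.0]]
0.15 [0.17735562 0.49392484 0.20299169] [-0.40693114  0.57866737  0.40668828  0.57806208] 0.9967400013536382 0.0187
```

View pics/scene0.png

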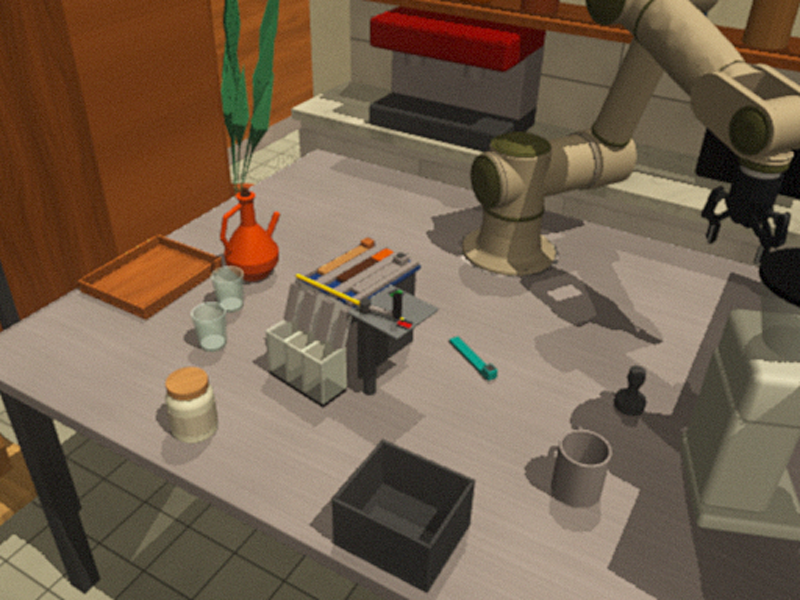

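View pics/top0.png

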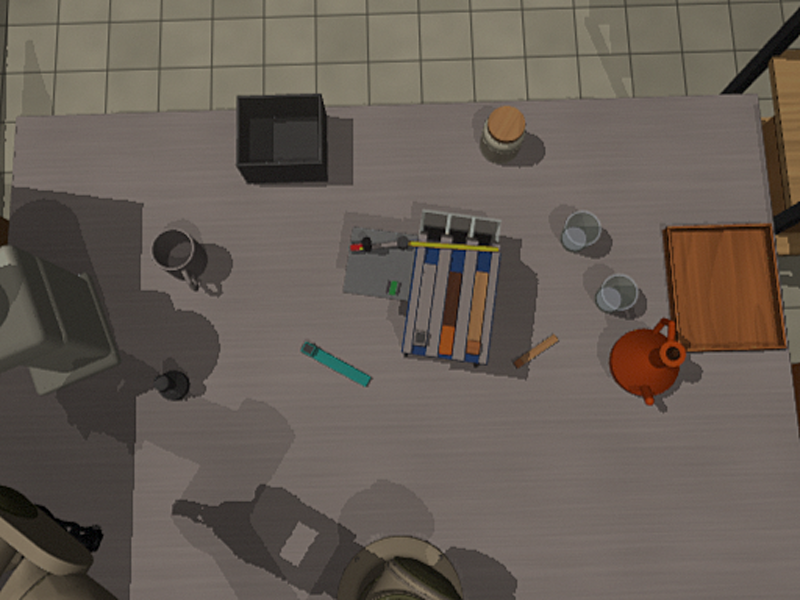

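View pics/wrist0.png

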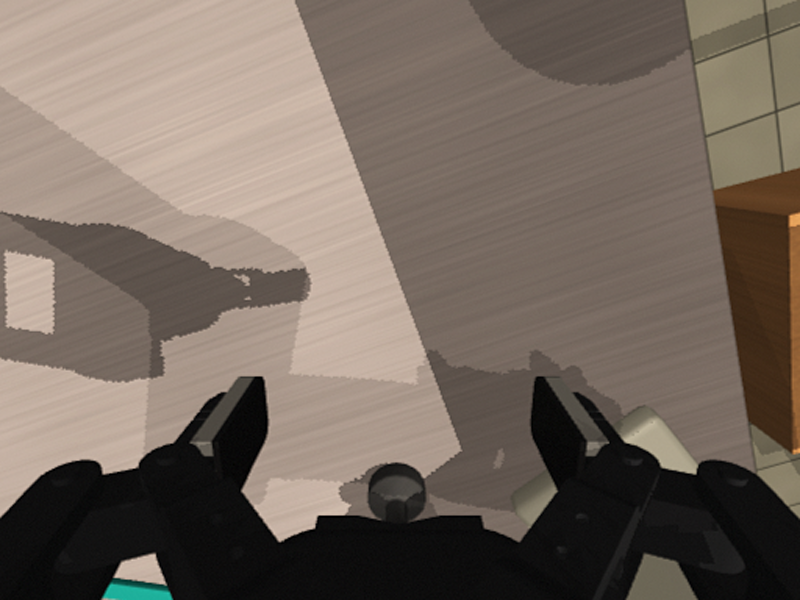

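```bash
cat > h.py <<'E'
import numpy as np,cv2
from bench import env,monitor,eyes,kinematics
from scipy.spatial.transform import Rotation as R
def proj(d,P):
    P=np.atleast_2d(P); c=P@d["view"][:3,:3].T+d["view"][:3,3]; u=c@d["mtx"].T
    return u[:,:2]/u[:,2:]
def unproj(d,uv,z):
    r=np.linalg.inv(d["mtx"])@np.array([uv[0],uv[1],1.0]); Rv=d["view"][:3,:3]; t=d["view"][:3,3]
    o=-Rv.T@t; w=Rv.T@r; return o+w*(z-o[2])/w[2]
def save(d,name,box=None):
    f=cv2.cvtColor(d["frame"],cv2.COLOR_RGB2BGR)
    if box:
        x0,y0,x1,y1=box; f=f[y0:y1,x0:x1]
    s=min(800/f.shape[1],600/f.shape[0])
    cv2.imwrite(f"pics/{name}.png",cv2.resize(f,None,fx=s,fy=s,interpolation=cv2.INTER_NEAREST)); return s
E
python3 - <<'E'
from h import *
d=eyes.grab_frame("top"); np.save("top.npy",d,allow_pickle=True)
print(save(d,"topz",(210,125,340,240)))
E
```

```text
5.217391304347826
```

View pics/topz.png

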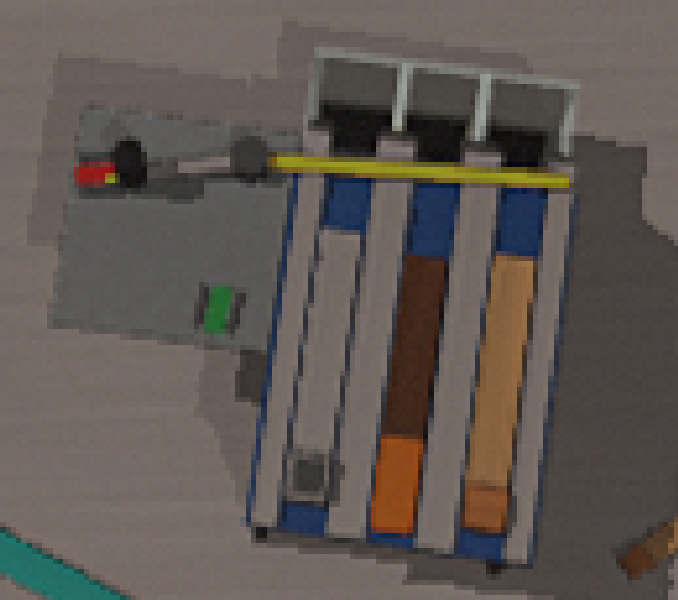

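```bash
cat >> h.py <<'E'
from scipy.optimize import least_squares
def T(p,P):
    c,s=np.cos(p[2]),np.sin(p[2]); P=np.atleast_2d(P).astype(float)/1000
    return np.c_[p[0]+c*P[:,0]-s*P[:,1],p[1]+s*P[:,0]+c*P[:,1],P[:,2]]
E
python3 - <<'E'
from h import *
d=np.load("top.npy",allow_pickle=True).item()
C=[((82,105),(12,184,178)),((50,325),(-102,184,178)),((413,550),(-190,-12.5,186)),((458,552),(-190,-31.5,186)),((372,543),(-190,12.5,186)),((327,538),(-190,31.5,186)),((252,152),(-8,95,200)),((272,161),(-8,90,191))]
uv=np.array([c[0] for c in C])/5.2174+[210,125]; P=np.array([c[1] for c in C])
f=lambda p:(proj(d,T(p,P))-uv).ravel()
r=least_squares(f,[0.55,-0.1,-0.1],loss="soft_l1"); print(r.x, (f(r.x).reshape(-1,2)).round(2).tolist())
E
```

```text
[ 0.6020776  -0.12089309 -0.17010621] [[0.73, 0.28], [0.32, -0.37], [0.86, -0.33], [-0.41, 0.32], [-0.94, -0.34], [0.35, -0.41], [0.09, 0.81], [-1.85, 0.22]]
```

```bash
cat >> h.py <<'E'
def quat(a):
    z=np.array([np.cos(a),np.sin(a),0]); x=np.array([0,0,-1.]); y=np.cross(z,x)
    return R.from_matrix(np.c_[x,y,z]).as_quat()
def unit(q): return q/np.linalg.norm(q)
E
python3 - <<'E'
from h import *
p=[0.602,-0.121,-0.170]
s=monitor.sense(); M=R.from_quat(s["ee_rot"]).as_matrix(); print(M.round(2).tolist())
w=eyes.grab_frame("wrist"); cam=-w["view"][:3,:3].T@w["view"][:3,3]; print("cam in tool",M.T@(cam-s["position"]))
pos=T(p,[-90,20-90,320])[0]
q=kinematics.ik(pos,quat(p[2])); print(q)
env.reach(pos,quat(p[2])); s=monitor.sense(); print(s["clock"],s["position"],s["joints"])
w=eyes.grab_frame("wrist"); np.save("wr1.npy",w,allow_pickle=True); save(w,"wr1")
E
```

```text
[[-0.0, -0.94, 0.34], [-0.0, 0.34, 0.94], [-1.0, 0.0, -0.0]]
cam in tool [-0.17095297  0.07379852  0.00047792]
[-5.56146828e-01  2.75188423e-01  1.24912094e+00 -4.44089210e-16
  1.61728329e+00 -3.86146828e-01]
2.9083 [ 0.50163553 -0.17410841  0.31996515] [-5.54958555e-01  2.75137371e-01  1.24927464e+00  1.31485553e-04
  1.61728812e+00 -3.86130035e-01]
```

View pics/wr1.png

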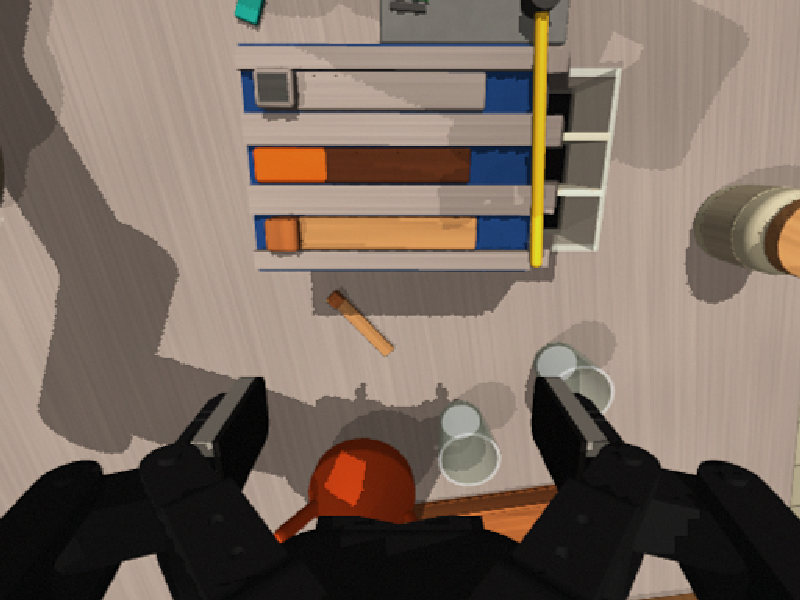

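Run:
```python
from h import *
d=np.load("wr1.npy",allow_pickle=True).item()
C=[((243.5,113.5),(-190,31.5,186)),((248,145),(-190,12.5,186)),((249.5,185.5),(-190,-12.5,186)),((254,214.5),(-190,-31.5,186)),((528,117),(-8,31.5,186),1),((528,145),(-8,12.5,186),1),((528,185.5),(-8,-12.5,186),1),((528,212),(-8,-31.5,186),1),((380,41),(-102,72,178)),((541,40),(-8,64,193),2),((537,240),(-8,-44,193),2)]
uv=np.array([c[0] for c in C])/1.5625; P=np.array([c[1] for c in C]); W=np.array([[ [1,1],[0,1],[1,0]][c[2] if len(c)>2 else 0] for c in C])
f=lambda p:((proj(d,T(p,P))-uv)*W).ravel()
r=least_squares(f,[0.602,-0.12,-0.17],loss="soft_l1"); p=r.x; print(p, f(p).reshape(-1,2).round(2).tolist())
np.save("rack.npy",p)
def back(uv,z):
    X=unproj(d,np.array(uv)/1.5625,z/1000); c,s=np.cos(p[2]),np.sin(p[2]); v=(X-[p[0],p[1],0])*1000
    return np.round([c*v[0]+s*v[1],-s*v[0]+c*v[1]],1)
for n,uv,z in [("stir nose top",(476,233),188),("stir rear top",(265,235),198),("spat nose",(470,165),188),("spat rear",(253,165),188),("scoop nose",(485,91),187),("scoop rear top",(255,88),200),("cell front wall top",(600,220),103),("bar right end",(537,265),193),("bar centre at pivot",(541,15),193)]:
    print(n,back(uv,z))
print("jebena rough",unproj(d,np.array((362,490))/1.5625,0.1))
```

```text
[ 0.6059711  -0.11940515 -0.16522672] [[0.03, -0.09], [-0.88, 0.2], [0.64, 0.02], [-0.43, 0.18], [0.0, -3.02], [0.0, -0.47], [0.0, -0.62], [-0.0, 1.17], [2.18, 1.67], [0.52, 0.0], [-6.23, -0.0]]
stir nose top [-41.1 -43.9]
stir rear top [-179.9  -43.1]
spat nose [-47.   -0.1]
spat rear [-186.5    0.4]
scoop nose [-39.4  43.7]
scoop rear top [-177.4   44.1]
cell front wall top [ 78.7 -46.5]
bar right end [  0.2 -64.9]
bar centre at pivot [-10.2  83.2]
jebena rough [ 0.42230069 -0.41820389  0.1       ]
```

Run:
```python
from h import *
d=np.load("wr1.npy",allow_pickle=True).item();t=np.load("top.npy",allow_pickle=True).item()
C=[((243.5,113.5),(-190,31.5,186)),((248,145),(-190,12.5,186)),((249.5,185.5),(-190,-12.5,186)),((254,214.5),(-190,-31.5,186)),((528,117),(-8,31.5,186),1),((528,145),(-8,12.5,186),1),((528,185.5),(-8,-12.5,186),1),((528,212),(-8,-31.5,186),1),((380,41),(-102,72,178))]
uv=np.array([c[0] for c in C])/1.5625; P=np.array([c[1] for c in C]); W=np.array([[ [1,1],[0,1],[1,0]][c[2] if len(c)>2 else 0] for c in C])
Ct=[((82,105),(12,184,178)),((50,325),(-102,184,178)),((413,550),(-190,-12.5,186)),((458,552),(-190,-31.5,186)),((372,543),(-190,12.5,186)),((327,538),(-190,31.5,186))]
uvt=np.array([c[0] for c in Ct])/5.2174+[210,125]; Pt=np.array([c[1] for c in Ct])
fw=lambda p:((proj(d,T(p,P))-uv)*W).ravel()
ft=lambda p:((proj(t,T(p,Pt))-uvt)).ravel()
for nm,f in [("w",fw),("t",ft),("both",lambda p:np.r_[fw(p),2*ft(p)])]:
    r=least_squares(f,[0.602,-0.12,-0.17],loss="soft_l1"); p=r.x; print(nm,p, f(p).reshape(-1,2).round(2).tolist())
np.save("rack.npy",p)
img=cv2.cvtColor(d["frame"],cv2.COLOR_RGB2BGR); img=cv2.resize(img,None,fx=1.5625,fy=1.5625)
def line(a,b,c):
    q=proj(d,T(p,np.array([a,b])))*1.5625; cv2.line(img,tuple(q[0].astype(int)),tuple(q[1].astype(int)),c,1)
for y in(-56.5,-31.5,-12.5,12.5,31.5,56.5): line((-190,y,186),(0,y,186),(0,255,0))
line((0,-60,178),(0,60,178),(0,0,255))
for a,b in [((-102,72),(-102,184)),((12,72),(12,184)),((-102,72),(12,72))]: line((*a,178),(*b,178),(255,0,255))
for g in (0,0.07):
    e=np.array([-8,95,193]); u=160*np.array([np.sin(g),-np.cos(g),0]); line(e,e+u,(255,0,0))
cv2.imwrite("pics/ov1.png",img)
```

```text
w [ 0.60576759 -0.1196108  -0.16693016] [[-0.09, -0.19], [-1.03, 0.11], [0.45, -0.07], [-0.65, 0.1], [0.0, -2.77], [0.0, -0.23], [-0.0, -0.4], [-0.0, 1.38], [2.14, 1.74]]
t [ 0.60206385 -0.11979625 -0.16527784] [[0.25, 0.61], [0.04, -0.0], [0.79, -0.28], [-0.48, 0.33], [-1.02, -0.25], [0.27, -0.28]]
both [ 0.60416907 -0.1192072  -0.16393115] [[-1.82, 0.3], [-2.67, 0.57], [-1.08, 0.37], [-2.1, 0.53], [0.0, -2.89], [0.0, -0.34], [-0.0, -0.5], [-0.0, 1.28], [0.21, 1.95], [-0.01, -0.11], [-0.32, -1.37], [1.25, -2.18], [-1.28, -0.98], [-2.36, -2.08], [0.21, -2.13]]
```

View pics/ov1.png

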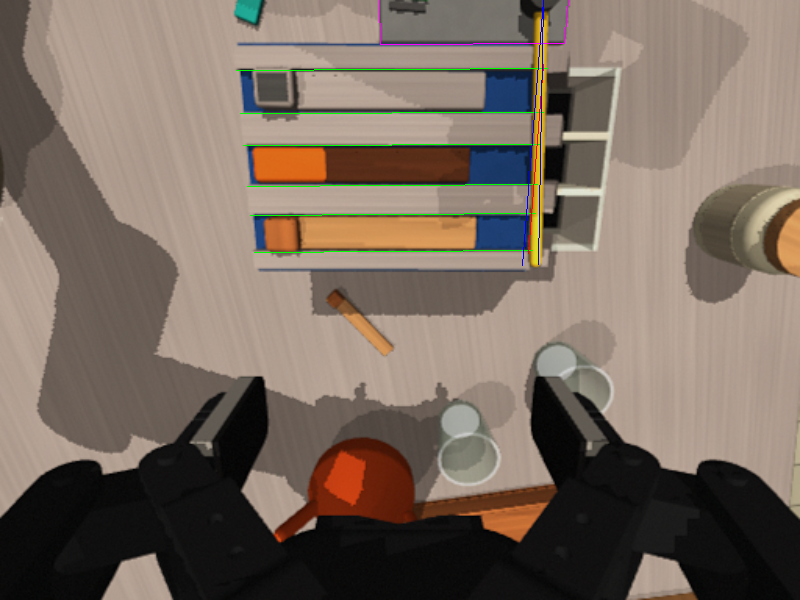

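```bash
cat >> h.py <<'E'
try: p=np.load("rack.npy")
except Exception: p=None
def grip(g,z):
    th=0.2+g; return T(p,[-8-60*np.sin(th),95+60*np.cos(th),z])[0], quat(th+p[2])
def st():
    s=monitor.sense(); print("t%.2f"%s["clock"],s["position"].round(4),"F",s["contact_force"].round(1),"gap %.3f"%s["finger_gap"],"q",np.round(s["joints"],2)); return s
E
python3 - <<'E'
from h import *
t=np.load("top.npy",allow_pickle=True).item()
print("pred grip top px",((proj(t,[grip(.07,232)[0]])-[210,125])*5.2174).round(0))
for g in (0.07,0.6,1.3): print(kinematics.ik(*grip(g,198)).round(2))
env.reach(*grip(.07,290)); st()
w=eyes.grab_frame("wrist"); save(w,"wr2")
print(proj(w,[grip(.07,232)[0]])*1.5625)
E
```

```text
pred grip top px [[127. 153.]]
[-0.13  0.5   1.24 -0.    1.4  -0.24]
[-0.16  0.43  1.34 -0.    1.37 -0.8 ]
[-0.23  0.38  1.42 -0.    1.34 -1.57]
t3.90 [0.6053 0.0344 0.2903] F [-0.3 -0.5 -0.5] gap 1.001 q [-0.14  0.46  1.06 -0.    1.62 -0.24]
[[397.36269364 303.48158131]]
```

View pics/wr2.png

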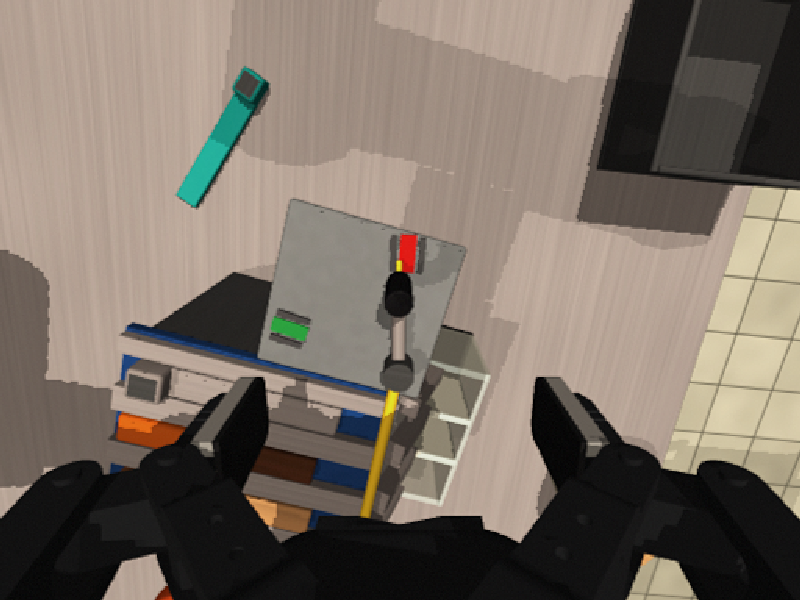

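Run:
```python
from h import *
P,q=grip(.07,198)
print(env.movel(P,velocity=0.12,guard=15)); st()
env.close_gripper(effort=25); st()
for g in np.linspace(.07,1.30,7)[1:]:
    P,q=grip(g,198); env.movel(P,velocity=0.08,frame=q)
    s=monitor.sense(); print(g.round(2),s["contact_force"].round(1))
st()
t=eyes.grab_frame("top"); save(t,"top2",(210,125,340,240))
```

```text
False
t4.87 [0.6058 0.0353 0.1989] F [-0.  -0.8  0.6] gap 1.001 q [-0.13  0.5   1.24 -0.    1.4  -0.24]
t5.53 [0.6054 0.0355 0.1982] F [-1.5  0.3  1.9] gap 0.164 q [-0.13  0.5   1.24  0.    1.4  -0.24]
0.28 [-2.9  1.6  2.9]
0.48 [-4.   3.4  3.9]
0.68 [-6.1  4.3  4.9]
0.89 [-6.8  3.4  5.9]
1.1 [-9.2  1.5  6.8]
1.3 [-10.5   1.4   6.1]
t7.67 [ 0.5524 -0.0103  0.1981] F [-10.5   1.4   6.1] gap 0.163 q [-0.23  0.38  1.42 -0.    1.35 -1.56]
```

View pics/top2.png

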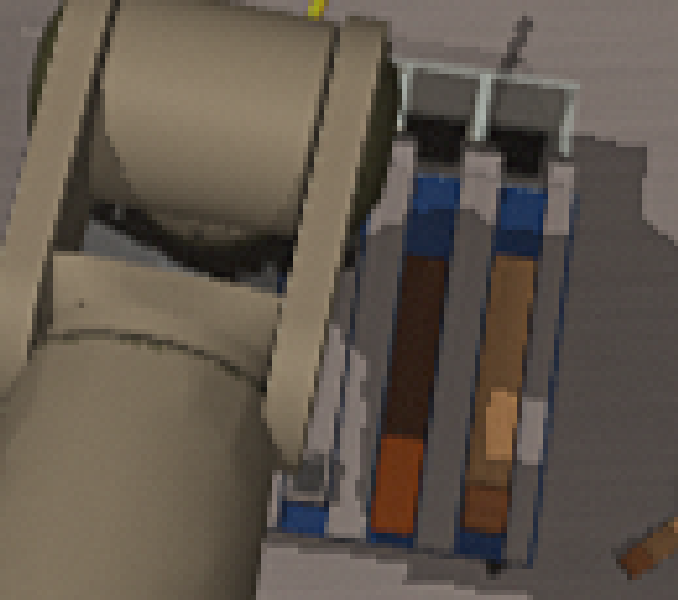

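Run:
```python
from h import *
env.release(); st()
P,q=grip(1.3,290); env.movel(P,velocity=0.25); st()
w=eyes.grab_frame("wrist"); np.save("wr3.npy",w,allow_pickle=True); save(w,"wr3")
for g in (1.18,1.3,1.42): print(g,(proj(w,np.r_[[grip(g,232)[0]],T(p,[-8+100*np.sin(g),95-100*np.cos(g),193])])*1.5625).round(0).tolist())
```

```text
t8.42 [ 0.5535 -0.0102  0.198 ] F [-0.2 -0.8 -1. ] gap 1.001 q [-0.23  0.38  1.42 -0.    1.34 -1.57]
t8.93 [ 0.5534 -0.0102  0.29  ] F [0.3 0.1 0.1] gap 1.001 q [-0.23  0.33  1.25 -0.    1.56 -1.57]
1.18 [[411.0, 305.0], [354.0, 494.0]]
1.3 [[398.0, 304.0], [370.0, 497.0]]
1.42 [[384.0, 305.0], [387.0, 499.0]]
```

View pics/wr3.png

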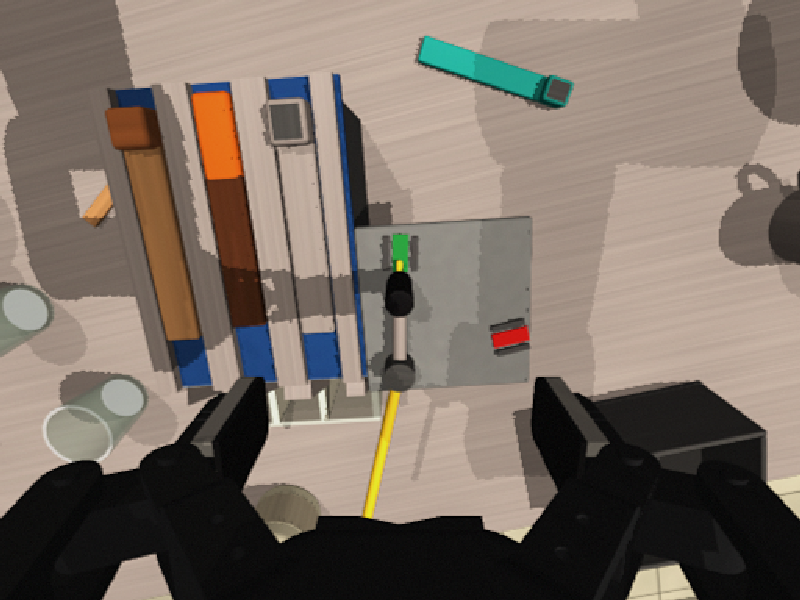

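```bash
cat >> h.py <<'E'
def go(x,y,z,v=0.15,guard=None): return env.movel(T(p,[x,y,z])[0],velocity=v,frame=quat(p[2]),guard=guard)
E
python3 - <<'E'
from h import *
env.close_gripper(effort=25)
env.reach(T(p,[-209,-44,270])[0],quat(p[2])); st()
print(go(-209,-44,190,0.1,12)); st()
print(go(-170,-44,190,0.05,20)); st()
w=eyes.grab_frame("wrist"); save(w,"wr4"); d=eyes.grab_frame("scene"); save(d,"sc4",(150,130,300,270))
E
```

```text
t10.80 [ 0.3912 -0.1284  0.2702] F [-1.  -0.9 -0.9] gap 0.003 q [-0.6   0.01  1.68  0.    1.45 -0.44]
False
t11.75 [ 0.3911 -0.1286  0.1905] F [-0.4  0.2 -0. ] gap -0.004 q [-0.6   0.07  1.83  0.    1.24 -0.44]
False
t12.68 [ 0.4291 -0.1348  0.19  ] F [-0.   0.3 -0.5] gap 0.002 q [-0.57  0.16  1.73 -0.    1.25 -0.4 ]
```

View pics/wr4.png

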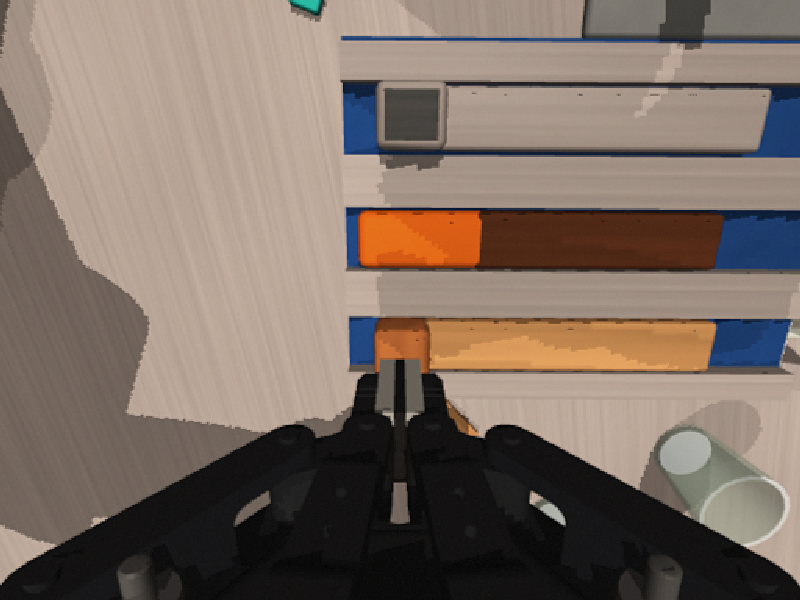

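View pics/sc4.png

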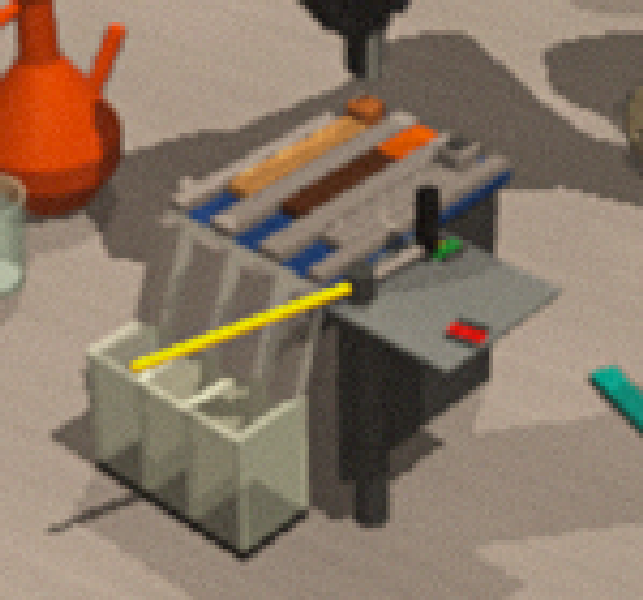

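Run:
```python
from h import *
s=st()
d=eyes.grab_frame("scene"); w=eyes.grab_frame("wrist")
X=np.array([s["position"]])
print("tcp scene crop",(proj(d,X)-[150,130])*600/140,"wrist",proj(w,X)*1.5625)
for x,z in((-180,198),(-158,198)): print(x,"scene",((proj(d,T(p,[[x,-55,z],[x,-33,z]]))-[150,130])*600/140).round(0).tolist(),"wr",(proj(w,T(p,[[x,-55,z],[x,-33,z]]))*1.5625).round(0).tolist())
```

```text
t12.78 [ 0.4291 -0.1348  0.1901] F [-0.4 -0.   0.6] gap 0.003 q [-0.57  0.16  1.73 -0.    1.25 -0.4 ]
tcp scene crop [[365.8587131  107.89607185]] wrist [[396.59747685 349.86075827]]
-180 scene [[363.0, 88.0], [386.0, 98.0]] wr [[372.0, 383.0], [371.0, 332.0]]
-158 scene [[343.0, 100.0], [366.0, 110.0]] wr [[427.0, 383.0], [428.0, 332.0]]
```

Run:
```python
from h import *
s=st()
d=eyes.grab_frame("scene"); w=eyes.grab_frame("wrist"); save(d,"sc5",(205,120,265,165)); save(w,"wr5",(190,180,320,277))
for dz in (-10,0,5,10,15,20):
    X=np.array([s["position"]])+[0,0,dz/1000]
    print(dz,"scene z",((proj(d,X)-[205,120])*800/60).round(0),"wrist z",((proj(w,X)-[190,180])*800/130).round(0))
```

```text
t12.88 [ 0.4291 -0.1349  0.1901] F [ 0.4 -0.3  0.9] gap -0.002 q [-0.57  0.16  1.73  0.    1.25 -0.4 ]
-10 scene z [[405. 507.]] wrist z [[393. 234.]]
0 scene z [[405. 469.]] wrist z [[393. 270.]]
5 scene z [[405. 450.]] wrist z [[393. 290.]]
10 scene z [[404. 431.]] wrist z [[393. 311.]]
15 scene z [[404. 412.]] wrist z [[392. 334.]]
20 scene z [[404. 393.]] wrist z [[392. 357.]]
```

View pics/sc5.png

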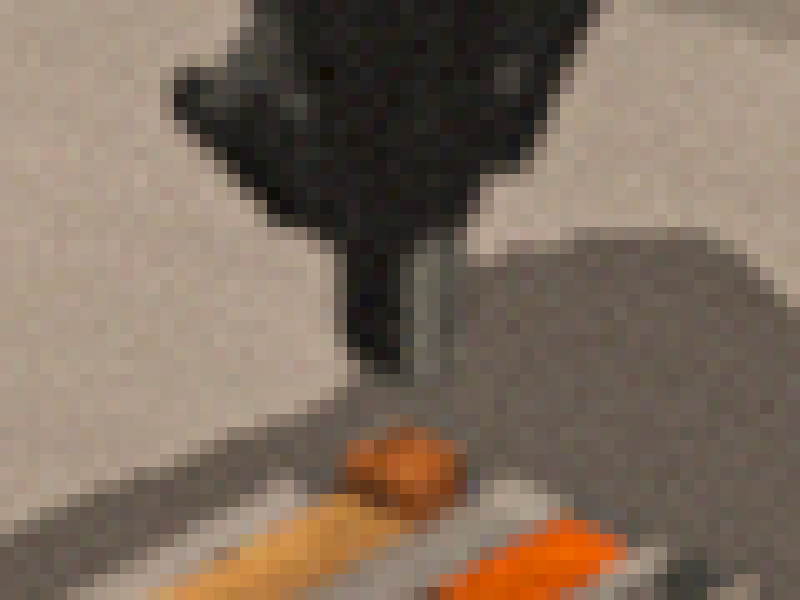

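View pics/wr5.png

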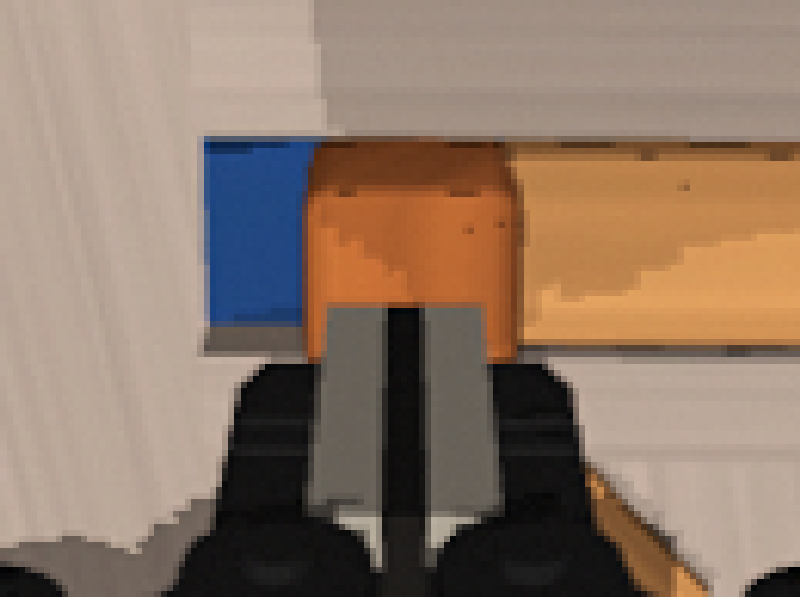

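Run:
```python
from h import *
d=eyes.grab_frame("scene"); w=eyes.grab_frame("wrist")
for z in (190,200,205,210,215,220):
  for dx in (0,9):
    X=T(p,[-170+dx,-44+11,z])
    print(z,dx,"scene",((proj(d,X)-[205,120])*800/60).round(0),"wrist",((proj(w,X)-[190,180])*800/130).round(0))
```

```text
190 0 scene [[440. 486.]] wrist [[394. 171.]]
190 9 scene [[414. 501.]] wrist [[482. 171.]]
200 0 scene [[440. 448.]] wrist [[393. 207.]]
200 9 scene [[414. 463.]] wrist [[486. 207.]]
205 0 scene [[440. 429.]] wrist [[393. 227.]]
205 9 scene [[414. 444.]] wrist [[489. 227.]]
210 0 scene [[440. 410.]] wrist [[393. 248.]]
210 9 scene [[414. 424.]] wrist [[491. 248.]]
215 0 scene [[440. 390.]] wrist [[393. 270.]]
215 9 scene [[414. 405.]] wrist [[494. 270.]]
220 0 scene [[440. 371.]] wrist [[392. 293.]]
220 9 scene [[414. 386.]] wrist [[497. 293.]]
```

Run:
```python
from h import *
print(go(-170,-44,160,0.02,5)); s=st()
w=eyes.grab_frame("wrist"); save(w,"wr6",(190,180,320,277))
go(-170,-44,s["position"][2]*1000+8,0.1); st()
```

```text
True
t14.06 [ 0.4292 -0.1348  0.1701] F [-1.6  0.4  5.7] gap 0.000 q [-0.57  0.18  1.76 -0.    1.2  -0.4 ]
t14.36 [ 0.4294 -0.1349  0.1783] F [ 0.4  0.1 -0.1] gap -0.001 q [-0.57  0.17  1.75 -0.    1.22 -0.4 ]
```

View pics/wr6.png

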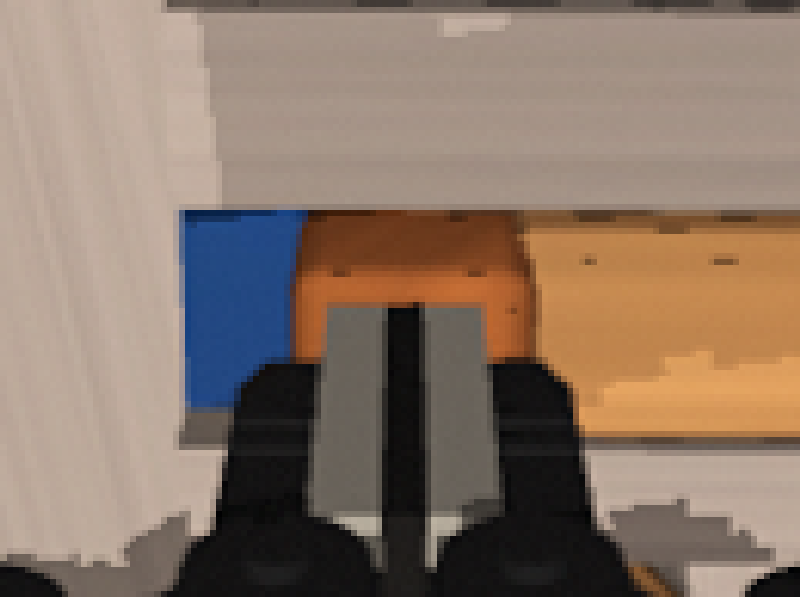

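Run:
```python
from h import *
go(-217,-44,178,0.2); go(-217,-44,162,0.1,8); st()
print(go(-175,-44,162,0.06,15)); st()
w=eyes.grab_frame("wrist"); save(w,"wr7"); d=eyes.grab_frame("scene"); save(d,"sc7",(150,130,300,270))
```

```text
t15.05 [ 0.3831 -0.1272  0.1617] F [-0.1  0.5 -0.5] gap -0.001 q [-0.61  0.09  1.89  0.    1.16 -0.45]
False
t15.90 [ 0.4242 -0.134   0.1619] F [ 0.2  0.1 -0.4] gap -0.001 q [-0.57  0.18  1.79  0.    1.18 -0.41]
```

View pics/wr7.png

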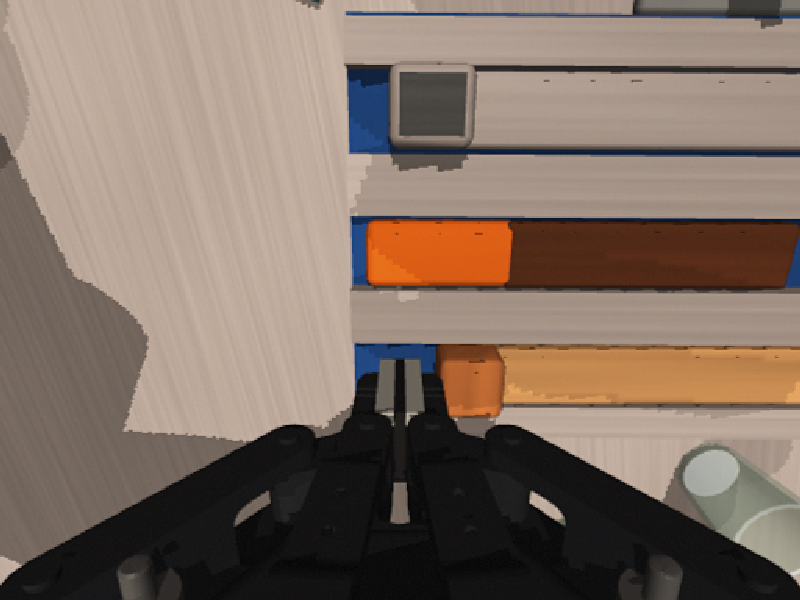

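View pics/sc7.png

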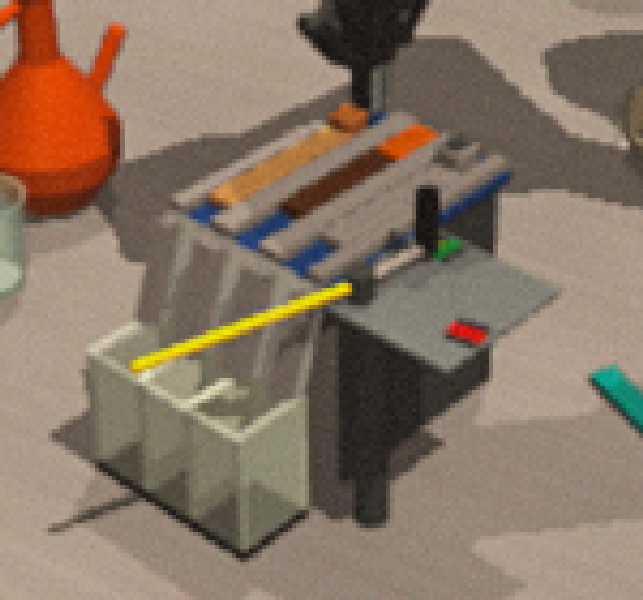

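Run:
```python
from h import *
print(go(-95,-44,162,0.07,20)); st()
w=eyes.grab_frame("wrist"); save(w,"wr8")
print(go(-68,-44,162,0.04,20)); st()
d=eyes.grab_frame("scene"); save(d,"sc8",(150,130,300,270))
```

```text
False
t17.29 [ 0.5031 -0.147   0.1619] F [ 0.6 -0.2 -0.6] gap -0.002 q [-0.51  0.35  1.56  0.    1.23 -0.34]
False
t18.17 [ 0.5298 -0.1515  0.1619] F [-0.3 -0.1 -0.1] gap 0.000 q [-0.49  0.4   1.48  0.    1.26 -0.33]
```

View pics/wr8.png

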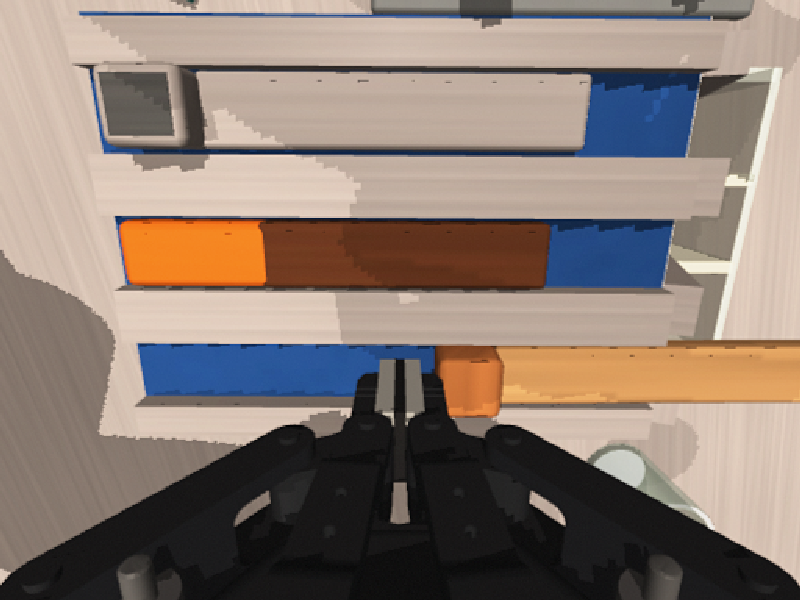

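View pics/sc8.png

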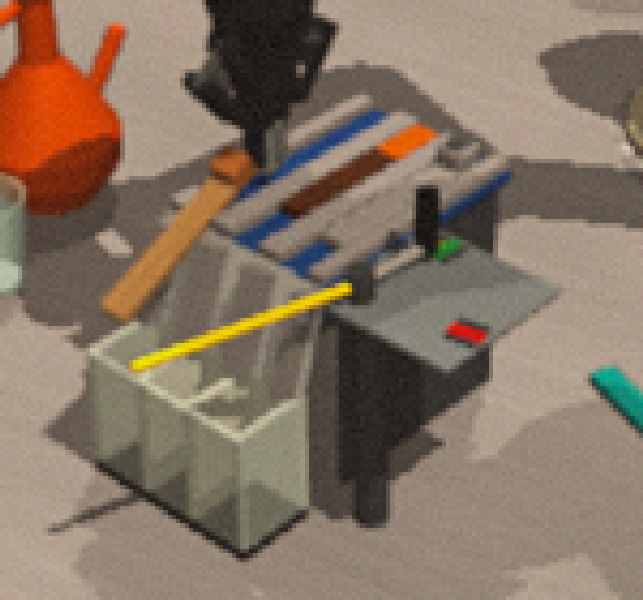

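Run:
```python
from h import *
env.hold(0.5); st()
d=eyes.grab_frame("scene"); save(d,"sc9",(150,130,300,270))
```

```text
t18.72 [ 0.5299 -0.1515  0.162 ] F [-0.2 -0.6  0.6] gap 0.000 q [-0.49  0.4   1.48  0.    1.26 -0.33]
```

View pics/sc9.png

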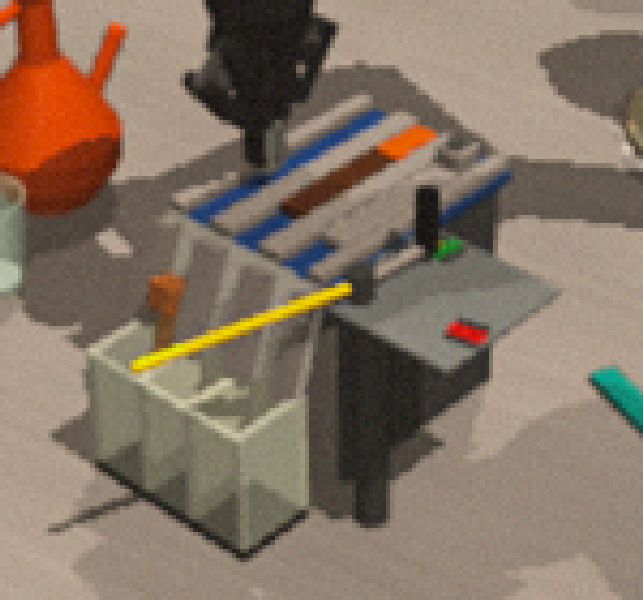

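Run:
```python
from h import *
go(-72,-44,200,0.15); go(-215,44,200,0.25); go(-215,44,162,0.12,8); st()
print(go(-120,44,162,0.07,15)); st()
w=eyes.grab_frame("wrist"); save(w,"wr10")
```

```text
t20.47 [ 0.3997 -0.0411  0.1621] F [-0.6 -1.  -0.1] gap -0.002 q [-0.4   0.08  1.9  -0.    1.16 -0.23]
False
t21.98 [ 0.4928 -0.0562  0.1619] F [0.2 0.4 0. ] gap -0.002 q [-0.35  0.29  1.65  0.    1.21 -0.19]
```

View pics/wr10.png

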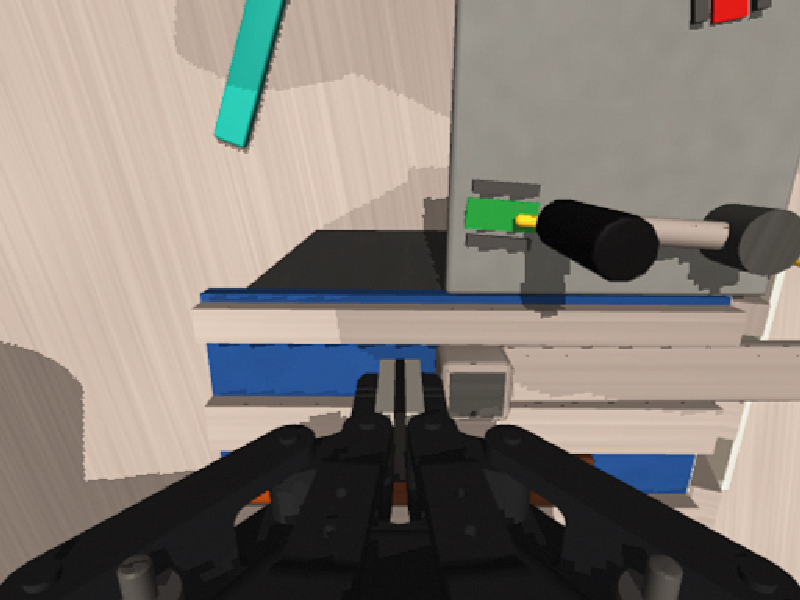

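Run:
```python
from h import *
print(go(-95,44,162,0.07,20)); print(go(-76,44,162,0.04,20)); env.hold(0.6); st()
d=eyes.grab_frame("scene"); save(d,"sc11",(150,130,300,270))
```

```text
False
False
t23.76 [ 0.5364 -0.0634  0.162 ] F [ 0.2 -0.8  0.2] gap 0.000 q [-0.33  0.38  1.51 -0.    1.25 -0.17]
```

View pics/sc11.png

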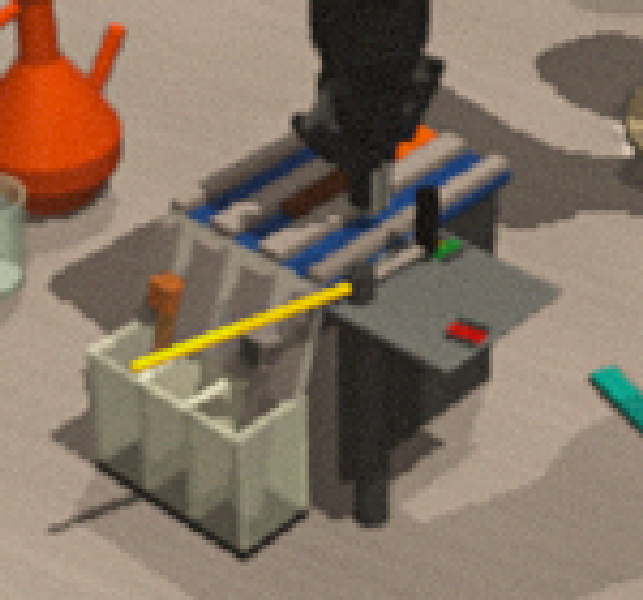

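Run:
```python
from h import *
go(-80,44,250,0.25)
env.release()
env.reach(*grip(1.3,270)); print(env.movel(grip(1.3,180)[0],velocity=0.12,guard=12)); st()
env.close_gripper(effort=25); st()
for g in np.linspace(1.3,0.03,7)[1:]:
    P,q=grip(g,180); env.movel(P,velocity=0.08,frame=q)
    print(round(g,2),monitor.sense()["contact_force"].round(1))
env.release(); st()
P,q=grip(.03,290); env.movel(P,velocity=0.2); st()
w=eyes.grab_frame("wrist"); save(w,"wr12"); d=eyes.grab_frame("scene"); save(d,"sc12",(150,130,300,270))
for g in (0,.03,.12): print(g,(proj(w,np.r_[[grip(g,232)[0]],T(p,[-8+100*np.sin(g),95-100*np.cos(g),193])])*1.5625).round(0).tolist())
```

```text
False
t27.25 [ 0.5538 -0.0103  0.1808] F [ 0.2 -1.2  1.3] gap 1.001 q [-0.23  0.39  1.45  0.    1.3  -1.57]
t27.89 [ 0.5534 -0.0102  0.1802] F [-0.2 -0.3  1.4] gap 0.173 q [-0.23  0.39  1.45 -0.    1.3  -1.57]
1.09 [0.5 0.4 1.6]
0.88 [0.9 0.2 2.1]
0.66 [ 2.3 -2.   2.5]
0.45 [ 1.9 -5.6  3.1]
0.24 [ 1.5 -5.6  3.8]
0.03 [ 0.  -6.5  3.8]
t30.73 [0.6078 0.0357 0.18  ] F [ 0.  -0.2  0.7] gap 1.000 q [-0.13  0.52  1.26  0.    1.36 -0.2 ]
t31.43 [0.6075 0.0358 0.2886] F [-0.4  0.4 -0. ] gap 0.999 q [-0.13  0.47  1.05  0.    1.62 -0.2 ]
0 [[401.0, 307.0], [366.0, 499.0]]
0.03 [[398.0, 307.0], [370.0, 500.0]]
0.12 [[388.0, 307.0], [383.0, 501.0]]
```

View pics/wr12.png

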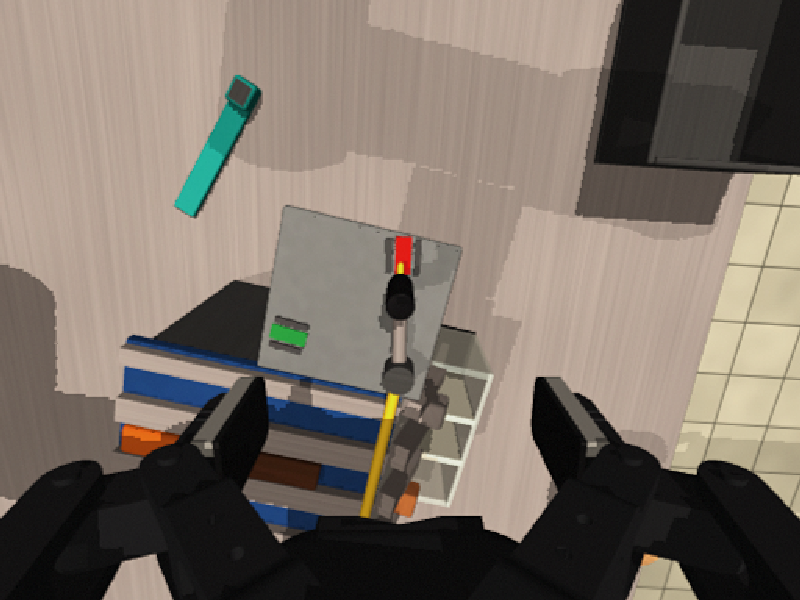

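View pics/sc12.png

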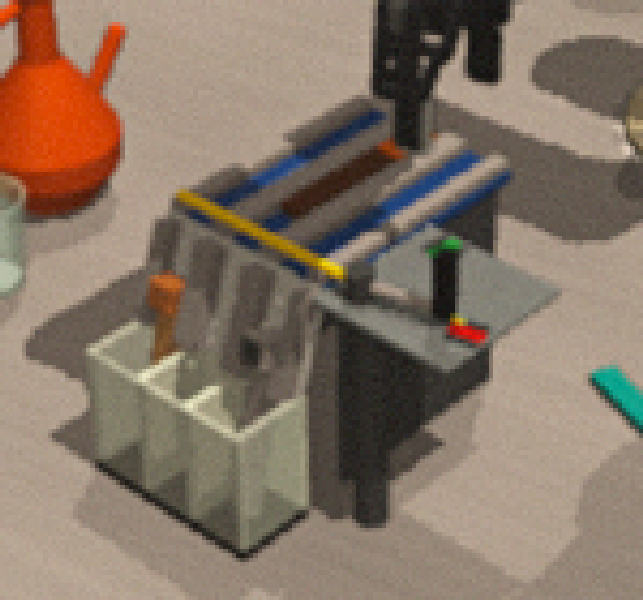

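Run:
```python
from h import *
d=eyes.grab_frame("scene"); save(d,"sc13",(165,180,225,260))
k=600/140; o=[150,130]
for y in(-44,44):
  for x in (30,50,68):
    print(y,x,"top148",((proj(d,T(p,[x,y,148]))-o)*k).round(0).tolist(),"top170",((proj(d,T(p,[x,y,170]))-o)*k).round(0).tolist(),"foot",((proj(d,T(p,[x,y,8]))-o)*k).round(0).tolist())
t=eyes.grab_frame("top"); save(t,"top13",(90,50,470,340))
```

```text
-44 30 top148 [[166.0, 277.0]] top170 [[164.0, 249.0]] foot [[178.0, 440.0]]
-44 50 top148 [[144.0, 290.0]] top170 [[142.0, 262.0]] foot [[157.0, 453.0]]
-44 68 top148 [[124.0, 302.0]] top170 [[122.0, 274.0]] foot [[138.0, 466.0]]
44 30 top148 [[262.0, 329.0]] top170 [[261.0, 301.0]] foot [[268.0, 494.0]]
44 50 top148 [[240.0, 343.0]] top170 [[238.0, 315.0]] foot [[247.0, 509.0]]
44 68 top148 [[220.0, 356.0]] top170 [[218.0, 327.0]] foot [[229.0, 522.0]]
```

View pics/sc13.png

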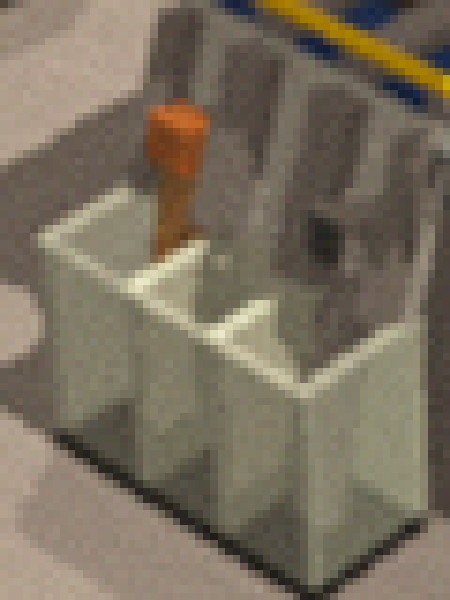

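View pics/top13.png

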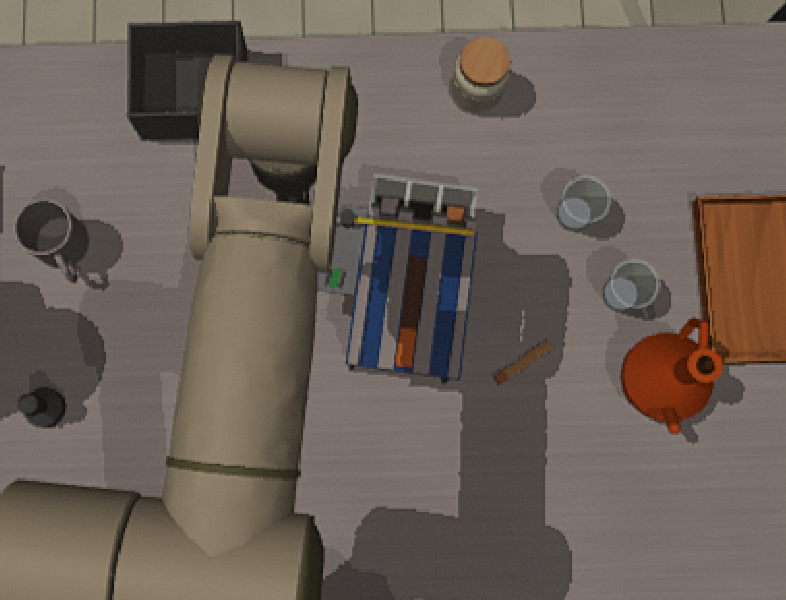

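Run:
```python
from h import *
from bench import job
env.hold(0.3); st(); job.hand_in()
```

```text
t31.93 [0.6078 0.0357 0.2899] F [-0.6  0.  -0.1] gap 0.998 q [-0.13  0.47  1.05  0.    1.62 -0.2 ]
the job is handed in; nothing more can be done
```

The job is done and handed in at about 32 s of the 72 s allowed; no verdict was reported. I threw the lever to green and pushed the stirrer, then the scoop, over the edge with the shut fingers. Both dropped into the holder, and I threw the lever back to red.

**Last checks:**
- **Lever:** the wrist picture shows the gate at about 0.03 rad, where the limit is 0.12. At green it read about 1.3 rad.
- **Stirrer and scoop:** in the scene picture both heads are where an upright tool standing on the cell floor should put them. I judged this by eye and did not measure their tilt.
- **Everything else:** the spatula, jebena, cups, jug and tamper look unmoved in the top view. The gripper is open and clear, with no force on it.

**What disagreed:**
- **Fingertip height:** the shut fingertips sit about 28 mm above the reported TCP.
    - My first stirrer push passed over its head without touching.
    - I found the offset with a gentle 5 N touch on the stirrer head and pushed 28 mm lower after that.
    - The first lever grasp must also have been shallow; it built up about 12 N on the tool but moved the lever correctly.
- **Gate start angle:** the gate began at about 0.07 rad rather than exactly 0.

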